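# Make up two gift boxes of chocolates

## Task

Make up two gift boxes from the chocolates on the white platter. Into the teal box go the gold-topped hexagon and the orange-striped hexagon, packed side by side in the large compartment with one flat side of each pressed squarely against the other's, and the white chocolate in the small compartment; into the brown kraft box go the green one and the pink-striped one, one in each compartment, whichever way round. Set every chocolate down flat and right way up without dropping it, let go of it, and leave the other three chocolates where they are on the platter.

Things in the scene. Friction and masses are not known exactly. Their poses are not given: they have to be found in the camera images.
- hex_gold: hexagonal chocolate, dark with the whole top brushed gold; 34 mm across flats, 39 mm across corners, 23 mm high, 28 g. Origin: centre of underside, z up; its y axis passes through the middle of a flat side. One of eight on the platter in two rows of four: rows run roughly along world y, 68 mm pitch, rows 58 mm apart; a side face looks along the row within 0.2 rad
- hex_orange: hexagonal chocolate, dark with orange and cream stripes on top; 34 mm across flats, 39 mm across corners, 23 mm high, 28 g. Origin: centre of underside, z up; its y axis passes through the middle of a flat side. One of eight on the platter in two rows of four: rows run roughly along world y, 68 mm pitch, rows 58 mm apart; a side face looks along the row within 0.2 rad
- sq_white: square chocolate, ivory white all over with a small dark-red petal on top; 32 x 32 mm, 23 mm high, 28 g. Origin: centre of underside, z up; x and y square to its sides. One of eight on the platter in two rows of four: rows run roughly along world y, 68 mm pitch, rows 58 mm apart; a side face looks along the row within 0.2 rad
- sq_green: square chocolate, dark with a woven green top; 32 x 32 mm, 23 mm high, 28 g. Origin: centre of underside, z up; x and y square to its sides. One of eight on the platter in two rows of four: rows run roughly along world y, 68 mm pitch, rows 58 mm apart; a side face looks along the row within 0.2 rad
- sq_pink: square chocolate, milk-brown with pink and red stripes on top; 32 x 32 mm, 23 mm high, 28 g. Origin: centre of underside, z up; x and y square to its sides. One of eight on the platter in two rows of four: rows run roughly along world y, 68 mm pitch, rows 58 mm apart; a side face looks along the row within 0.2 rad
- hex_flakes: hexagonal chocolate, plain dark with a few red-orange flakes on top; 34 mm across flats, 39 mm across corners, 23 mm high, 28 g. Origin: centre of underside, z up; its y axis passes through the middle of a flat side, on the same platter. Not ordered: stays on the platter.
- sq_hazel: square chocolate, milk-brown with a round pale hazelnut half on top (8 mm proud); 32 x 32 mm, 23 mm high, 28 g. Origin: centre of underside, z up; x and y square to its sides, on the same platter. Not ordered: stays on the platter.
- sq_nibs: square chocolate, plain dark with a few yellow-gold crumbs on top; 32 x 32 mm, 23 mm high, 28 g. Origin: centre of underside, z up; x and y square to its sides, on the same platter. Not ordered: stays on the platter.
- box_teal: open teal gift box, pale lining, loose, 150 g: 68 mm wide (x), 159 mm long (y, roughly world y), walls 15 mm high. Origin: centre of underside; walls and floor 3 mm thick, inner floor 3 mm above origin; divider 13 mm high. Compartments 62 mm wide: the large 96 mm long, centred at y = -28.5 mm; the small 54 mm long, centred at y = +49.5 mm
- box_kraft: open brown kraft gift box, cream lining, loose, 120 g: 68 mm wide (x), 117 mm long (y, roughly world y), walls 15 mm high. Origin: centre of underside; walls and floor 3 mm thick, inner floor 3 mm above origin; divider 13 mm high. Two compartments 62 mm wide, 54 mm long, centred at y = -28.5 and +28.5 mm
Mind the look-alikes: they are no part of the job. Leave any blue or purple look-alike of the hex_orange alone.

How it is judged:
By the outcome, as a careful person would: the job done as asked, in the order asked, and still so for the second after the job is handed in, with the robot touching nothing.
It also fails if it takes over 128 s, if anything falls off the work surface, if the arm or the gripper's body presses on something with over 40 N, if the wrist force passes 120 N, or if a joint passes its speed limit or range.

## Robot

A 7-joint arm with a two-finger parallel gripper is mounted at the origin on the work surface. World frame = base frame: x ahead of the robot, y to its left, z up, the work surface at z = 0. Lengths are in m, angles in rad, forces in N, time in s.
With the tool pointing down it reaches from about 0.425 to 0.95 m from the base axis. Payload 4.7 kg.
Tool frame: the origin (TCP) lies on the centre line of the jaws, within the pads' length; the fingertips stand 14 mm ahead of it and the grasp point (between the pads) lies 5 mm behind it; z points along the fingers, y is the line along which they close (so a half turn about z gives the same grasp; the last joint's range is limited). The gripper opens to 87 mm and grips with 3 to 60 N. Pads are 19 mm wide; open, the fingers measure 117 mm over their backs; the gripper's body (75 mm by 190 mm) begins 51 mm behind the grasp point.
Start: joints at [-1.284, 0.469, -0.049, 1.532, 0.024, 1.141, -0.082], TCP at [0.21, 0.642, 0.237] pointing down, gripper open.
Joint ranges: [-2.59, 2.59], [-0.33, 1.99], [-1.39, 1.29], [0.1, 2.45], [-1.04, 4.18], [0.21, 1.99], [-2.66, 2.66]. Speed limits (rad/s): [2.57, 2.57, 3.14, 3.14, 3.14, 3.14, 3.14].

## Interface

Orientations are given as a 3x3 rotation matrix whose columns are the frame's x, y, z axes.
In Python, from cell import ctrl, eyes gives the robot as it stands. The module is installed in compiled form; this text tells all that it offers. Calls block until the motion is done:
- ctrl.reach(position, orientation): joint-space move of the TCP to a pose.
- ctrl.move_straight(position, attitude=None, speed=0.15): straight line of the TCP; attitude=None keeps the orientation; speed is the mean speed in m/s.
- ctrl.goto_joints(angles): joint-space move.
- ctrl.command_gripper(opening): opening from 0.0 (shut) to 1.0 (fully open); the grip force is fixed at half the most; returns when the fingers have stopped.
- ctrl.pause(seconds).
- ctrl.inverse_kinematics(position, orientation): joint angles nearest the present ones, or None.
- ctrl.read_state(): the state.
- eyes.capture(name): name is "scene" or "top"; returns the picture (384x512x3 uint8, blue, green, red); there is no depth.
- eyes.calibration(name): a dict with "fx", "fy", "cx", "cy" (pixels), "R" (3x3) and "t" (3): a world point X has camera coordinates R X + t. Camera axes: x right, y down, z forward; pixel columns grow to the right and rows downward; lengths in m; the calibration is good to about 2 mm. A picture is of the moment at which its call begins. calibration takes no time and is no camera call.
A pose or a line that the arm cannot do raises ctrl.IKError and nothing moves.
- ctrl.hand_in(): hands the job in; it is judged then, once.
The state is a dict: "time": time; "joints": joint angles; "qvel": joint speeds; "joint_efforts": joint torques, N m; "eef_pos": TCP position; "eef_rot": TCP orientation; "wrist_force": force on the tool from outside, world axes, zero at the start; "torque": the same for the moment, N m; "opening": opening from 0.0 (shut) to 1.0 (fully open); "finger_force": force on a finger pad.
Only numpy, scipy, OpenCV 4.12 (cv2) and the standard library are available. Lean on these libraries where they do the work, as an engineer would, in place of code of your own. Each camera call takes 0.05 s, during which the arm holds its last target. There are 200 camera calls.

## Working session

There is one attempt and no reset: what is moved stays moved. The work goes in short steps, each a Python script; the robot and the scene stay as the last script left them, time stands still between calls to the robot, and variables do not carry over. Pictures are saved under pics/ and viewed, at most 14 in all, crops included, and the job is handed in when it is done.

```bash
mkdir -p pics; python3 - <<'E'
from cell import ctrl, eyes
import cv2
for n in("scene","top"):
    im=eyes.capture(n); cv2.imwrite(f"pics/{n}0.png",cv2.resize(im,(800,600),interpolation=cv2.INTER_CUBIC)); cv2.imwrite(f"{n}0raw.png",im)
    print(n,eyes.calibration(n))
s=ctrl.read_state();print(s["time"],s["eef_pos"],s["eef_rot"],s["opening"])
E
```

```text
scene {'fx': 427.3439973574376, 'fy': 427.3439973574376, 'cx': 249.49279306792405, 'cy': 191.48565517126, 'R': array([[ 0.63883152,  0.76913307,  0.01812786],
       [ 0.58638461, -0.47151921, -0.65865221],
       [-0.49804356,  0.43139769, -0.75222912]]), 't': array([-0.35353405, -0.27482361,  1.10321332])}
top {'fx': 474.8984708283991, 'fy': 474.8984708283991, 'cx': 246.92445775164327, 'cy': 193.9693905589666, 'R': array([[ 0.00889873, -0.99983715,  0.01569978],
       [-0.98332854, -0.01160126, -0.18146734],
       [ 0.18161993, -0.01382321, -0.98327164]]), 't': array([-0.03201287,  0.54472645,  0.9815543 ])}
0.1 [0.20945383 0.64114943 0.23559937] [[-9.50562876e-01  3.10531788e-01 -4.75716216e-04]
 [ 3.10532145e-01  9.50561393e-01 -1.68065344e-03]
 [-6.96988496e-05 -1.74529194e-03 -9.99998475e-01]] 0.997973533363453
```

View pics/scene0.png

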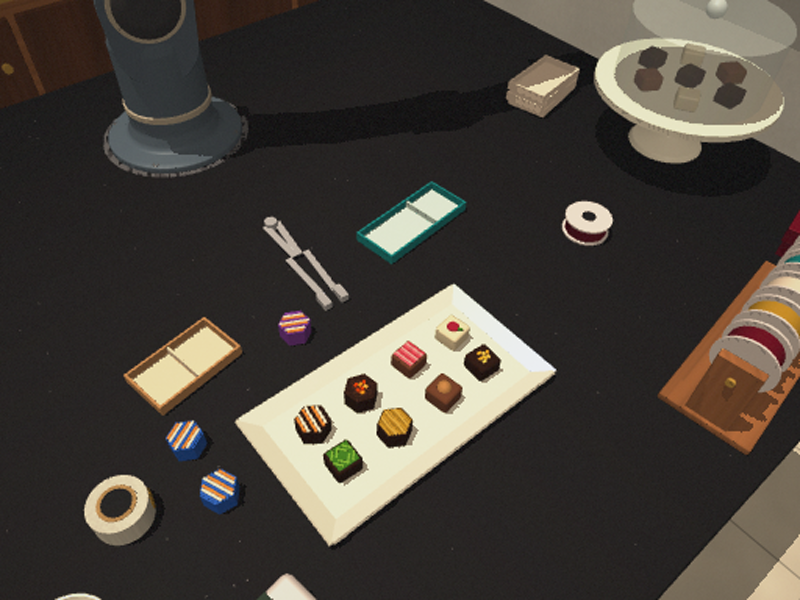

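View pics/top0.png

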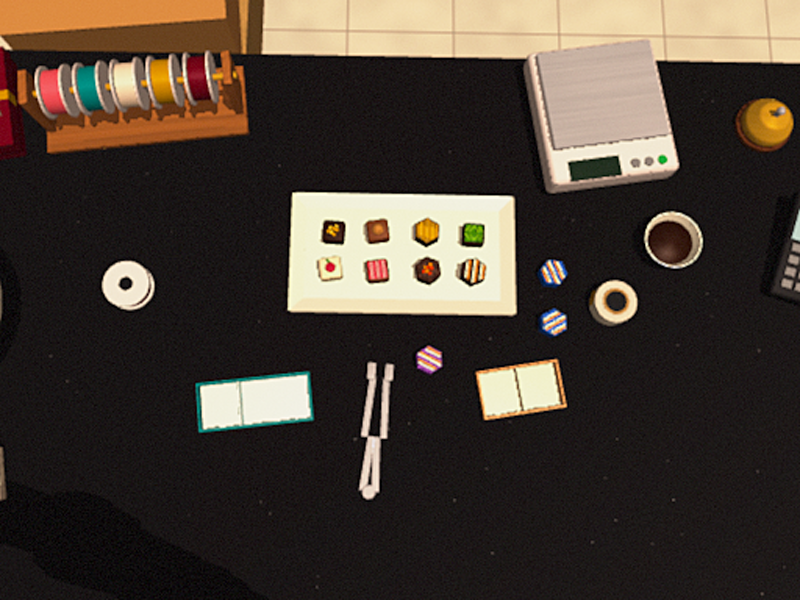

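The scene view shows the platter with the orange hex at (313,424), gold (394,427), green (343,460), pink (409,357) and white (452,331). The teal box is at (412,222) and kraft at (183,365). The blue and purple decoys lie outside the platter. Next, enlarged crops.

```bash
python3 - <<'E'
import cv2
def crop(n,x0,y0,x1,y1,s,out):
    im=cv2.imread(f"{n}0raw.png")[y0:y1,x0:x1]; im=cv2.resize(im,None,fx=s,fy=s,interpolation=cv2.INTER_CUBIC)
    for x in range((x0//10+1)*10,x1,10): cv2.putText(im,str(x),((x-x0)*s,10),0,.35,(0,0,255)); cv2.line(im,((x-x0)*s,12),((x-x0)*s,20),(0,0,255))
    for y in range((y0//10+1)*10,y1,10): cv2.putText(im,str(y),(0,(y-y0)*s+4),0,.35,(0,0,255)); cv2.line(im,(25,(y-y0)*s),(32,(y-y0)*s),(0,0,255))
    cv2.imwrite(f"pics/{out}.png",im)
crop("top",195,132,325,190,6,"topcrop")
crop("scene",175,190,335,310,5,"scenecrop")
E
```

```text
(no output)
```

View pics/topcrop.png

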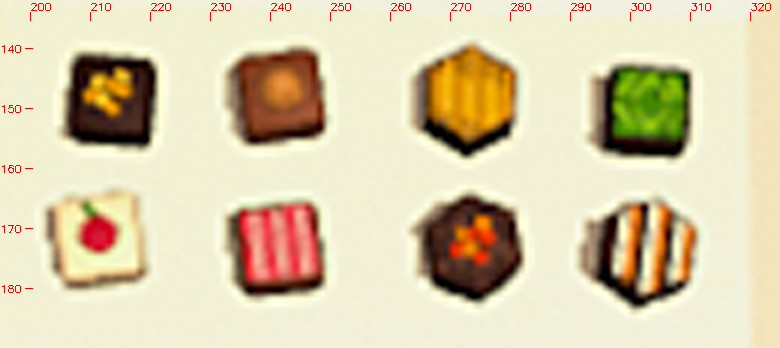

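View pics/scenecrop.png

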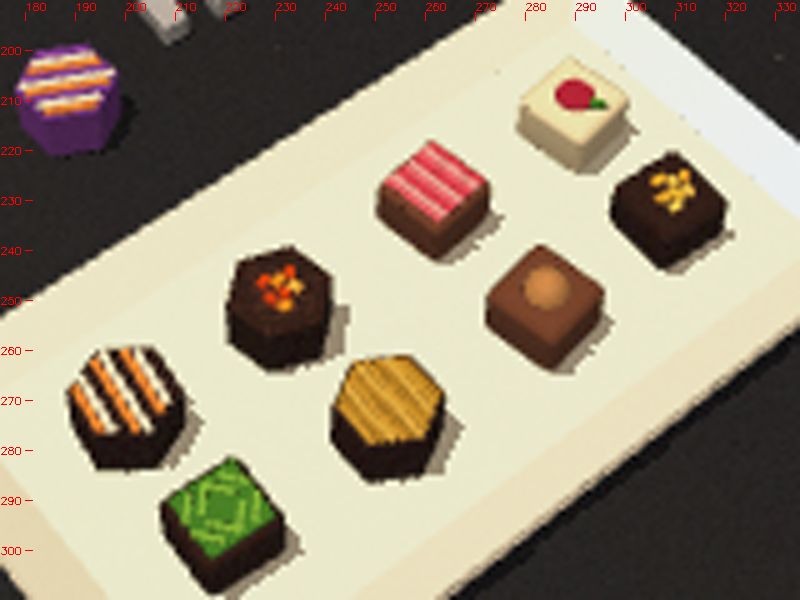

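The crops show all eight chocolates clearly. In the top view, raw pixels are gold (271,149), orange (300,174), white (210,172), pink (240,173) and green (301,150). I'll fit known-size prisms jointly to the silhouettes in both views.

```bash
cat > fit.py <<'E'
import numpy as np, cv2
from scipy.optimize import minimize
from cell import eyes
K=8
CAL={n:eyes.calibration(n) for n in("scene","top")}
def proj(n,P):
    c=CAL[n]; p=np.atleast_2d(P)@np.array(c["R"]).T+c["t"]
    return np.c_[c["fx"]*p[:,0]/p[:,2]+c["cx"],c["fy"]*p[:,1]/p[:,2]+c["cy"]]
def foot(kind):
    if kind=="hex": a=np.arange(6)*np.pi/3; return .034/np.sqrt(3)*np.c_[np.cos(a),np.sin(a)]
    w,l={"sq":(.032,.032),"teal":(.068,.159),"kraft":(.068,.117)}[kind]
    return np.array([[w,l],[-w,l],[-w,-l],[w,-l]])/2
def prism(kind,x,y,z,yaw,h):
    f=foot(kind)@np.array([[np.cos(yaw),np.sin(yaw)],[-np.sin(yaw),np.cos(yaw)]])+[x,y]
    return np.vstack([np.c_[f,np.full(len(f),z+d)] for d in(0,h)])
def hull_of(mask,seed,off):
    m=mask.astype(np.uint8); m=cv2.resize(m*255,None,fx=K,fy=K,interpolation=cv2.INTER_LINEAR)>127
    n,l=cv2.connectedComponents(m.astype(np.uint8))
    k=l[int((seed[1]-off[1]+.5)*K),int((seed[0]-off[0]+.5)*K)]
    if k==0: raise ValueError("seed on background")
    pts=np.argwhere(l==k)[:,::-1]
    return cv2.convexHull(pts.astype(np.float32))[:,0]/K-.5+off+.5/K
def hullerr(A,B):
    A=cv2.convexHull(A.astype(np.float32));B=cv2.convexHull(B.astype(np.float32))
    i,_=cv2.intersectConvexConvex(A,B); return (cv2.contourArea(A)+cv2.contourArea(B)-2*i)/cv2.contourArea(A)
def fit(kind,hulls,x0,h,zfix=None):
    def cost(p):
        z=p[3]/100 if zfix is None else zfix
        P=prism(kind,p[0]/100,p[1]/100,z,p[2]/10,h)
        return sum(hullerr(H,proj(n,P)) for n,H in hulls.items())
    best=None
    for dy in(-.12,0,.12):
        s=np.array([x0[0]*100,x0[1]*100,dy*10]+([x0[2]*100] if zfix is None else []))
        sim=np.vstack([s]+[s+np.eye(len(s))[i]*.8 for i in range(len(s))])
        r=minimize(cost,s,method="Nelder-Mead",options=dict(initial_simplex=sim,xatol=1e-3,fatol=1e-5,maxiter=600))
        if best is None or r.fun<best.fun: best=r
    p=best.x; return np.r_[p[:2]/100,p[3]/100 if zfix is None else zfix,p[2]/10,best.fun]
def ground(n,uv,z):
    c=CAL[n];R=np.array(c["R"]);d=R.T@[(uv[0]-c["cx"])/c["fx"],(uv[1]-c["cy"])/c["fy"],1];o=-R.T@c["t"]
    return o+d*(z-o[2])/d[2]
E
cat > m1.py <<'E'
from fit import *
import json
im={n:cv2.imread(f"{n}0raw.png") for n in CAL}
hsv={n:cv2.cvtColor(im[n],cv2.COLOR_BGR2HSV).astype(int) for n in CAL}
seeds=dict(hex_gold=("hex",(271,149),(252,272)),hex_orange=("hex",(295.5,174),(200,280)),
 sq_green=("sq",(301,150),(220,295)),sq_pink=("sq",(240,173),(262,228)),hex_flakes=("hex",(272,172),(230,250)),sq_nibs=("sq",(213,149),(308,233)),sq_hazel=("sq",(240,149),(283,250)))
out={}
for k,(kind,t,s) in seeds.items():
    H={}
    for n,sd in(("top",t),("scene",s)):
        x0,y0=int(sd[0])-20,int(sd[1])-20
        h=hsv[n][y0:y0+40,x0:x0+40]
        m=(h[...,2]<120)|(h[...,1]>110)
        m=cv2.morphologyEx(m.astype(np.uint8),cv2.MORPH_CLOSE,np.ones((3,3)))
        H[n]=hull_of(m,sd,(x0,y0))
    g=ground("top",t,.03)
    out[k]=fit(kind,H,[g[0],g[1],.01],.023)
    print(k,out[k].round(4),"toponly",fit(kind,{"top":H["top"]},g,.023,out[k][2])[[0,1,3]].round(4))
z=float(np.median([v[2] for v in out.values()]))
W=dict(top=np.array([(56,202),(133,191),(146,270),(146,275),(68,288),(60,278)])/6-.4+[195,132],
 scene=np.array([(574,57),(630,100),(627,120),(575,171),(517,125),(519,105)])/5-.4+[175,190])
g=ground("top",(210,172),.03)
print("zmed",z,"white free",fit("sq",W,[g[0],g[1],.01],.023).round(4)); out["sq_white"]=fit("sq",W,g,.023,z); print(out["sq_white"].round(4))
for k,t,s,rt,rs in(("teal",(180,256),(255,150),(115,225,210,285),(220,110,305,172)),("kraft",(320,250),(135,220),(295,222,372,276),(72,198,162,270))):
    H={}
    for n,sd,r in(("top",t,rt),("scene",s,rs)):
        h=hsv[n][r[1]:r[3],r[0]:r[2]]
        m=(h[...,2]>95) if k=="kraft" else (h[...,2]>70)
        H[n]=hull_of(m,sd,r[:2])
    g=ground("top",(np.mean(H["top"],0)),.01)
    out[k]=fit(k,H,[g[0],g[1],0],.015); print(k,out[k].round(4),"toponly",fit(k,{"top":H["top"]},g,.015,0)[[0,1,3,4]].round(4))
for k in out:
    for n in CAL:
        kind=seeds[k][0] if k in seeds else ("sq" if k=="sq_white" else k)
        P=proj(n,prism(kind,*out[k][:4],.015 if k in("teal","kraft") else .023))
        im.setdefault(n+"b",cv2.resize(im[n],None,fx=4,fy=4,interpolation=cv2.INTER_CUBIC))
        q=((P+.5)*4).astype(int);N=len(q)//2
        cv2.polylines(im[n+"b"],[q[N:]],1,(255,0,255));cv2.polylines(im[n+"b"],[q[:N]],1,(255,255,0))
cv2.imwrite("pics/ov_top.png",cv2.resize(im["topb"][520:1140,450:1480],None,fx=.77,fy=.77))
cv2.imwrite("pics/ov_scene.png",im["sceneb"][740:1240,700:1400])
json.dump({k:list(map(float,v)) for k,v in out.items()},open("m1.json","w"))
E
python3 m1.py
```

```text
hex_gold [ 0.6587 -0.0834  0.0056 -0.0124  0.1774] toponly [ 0.6572 -0.0841  0.0007]
hex_orange [ 0.5992 -0.1503  0.0052 -0.1294  0.1748] toponly [ 0.599  -0.1508 -0.1321]
sq_green [ 0.6559 -0.1512  0.0064 -0.0271  0.3157] toponly [ 0.6529 -0.1514 -0.0628]
sq_pink [ 0.5993 -0.0118  0.0052  0.1794  0.3469] toponly [ 0.5977 -0.0124  0.2074]
hex_flakes [ 0.6006 -0.0845  0.0056  0.1094  0.1768] toponly [ 0.5999 -0.0854  0.2339]
sq_nibs [ 0.6575  0.0513  0.007  -0.0137  0.3398] toponly [ 0.6546  0.0512 -0.0118]
sq_hazel [ 0.6595 -0.0121  0.0052  0.1271  0.3154] toponly [ 0.6574 -0.0124  0.1052]
zmed 0.005608013915153055 white free [0.6029 0.0551 0.0067 0.1953 0.5293]
[0.6027 0.0552 0.0056 0.1819 0.5323]
teal [0.4103 0.1576 0.0025 0.127  0.1008] toponly [0.4097 0.1576 0.1166 0.0514]
kraft [ 0.4328 -0.217   0.0023  0.1662  0.1057] toponly [ 0.431  -0.2192  0.1434  0.0715]
```

View pics/ov_top.png

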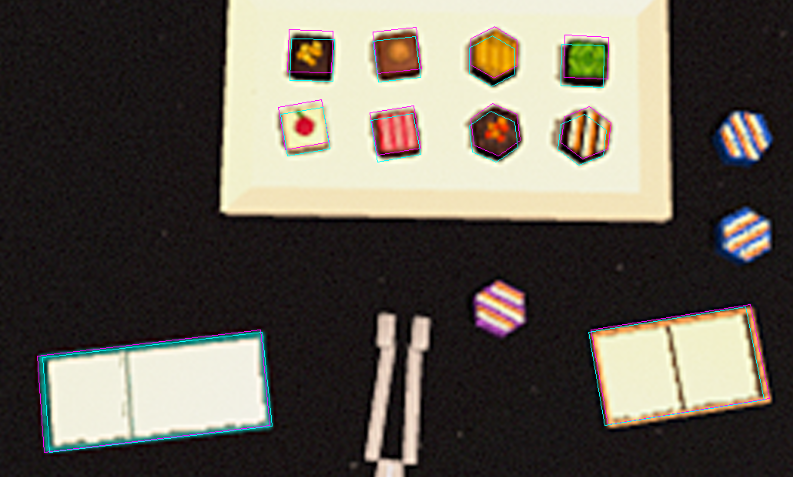

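View pics/ov_scene.png

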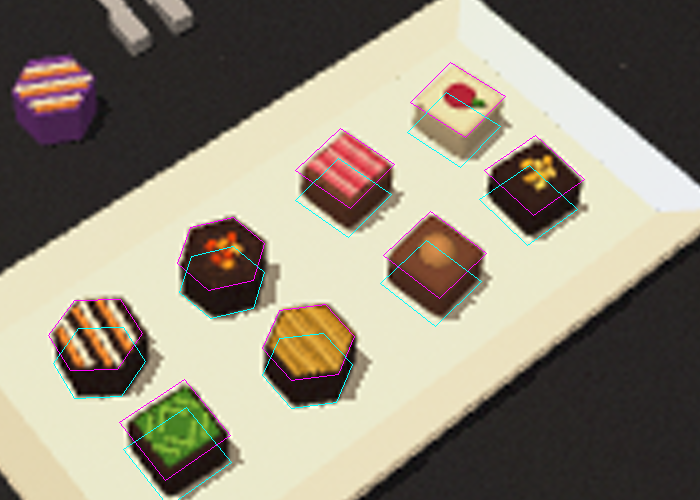

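The overlays fit the hexes, but the square models stick out above and below the real chocolates, so the squares may be lower or narrower than stated. I'll let width and height float.

```bash
cat > m2.py <<'E'
import re
src=open("m1.py").read().split("z=float")[0].replace("out[k]=fit","HH[k]=H; out[k]=[0]*5 #").replace("    print(k","    #").replace("out={}","out={};HH={}")
exec(src)
W=dict(top=np.array([(56,202),(133,191),(146,270),(146,275),(68,288),(60,278)])/6-.4+[195,132],
 scene=np.array([(574,57),(630,100),(627,120),(575,171),(517,125),(519,105)])/5-.4+[175,190])
HH["sq_white"]=W; seeds["sq_white"]=("sq",(210,172),0)
import fit as F
for k,H in HH.items():
    kind=seeds[k][0]; g=ground("top",seeds[k][1],.02)
    def cost(p):
        P=prism(kind,p[0]/100,p[1]/100,p[3]/100,p[2]/10,p[4]/100); P[:,:2]=(P[:,:2]-p[:2]/100)*p[5]+p[:2]/100
        return sum(hullerr(H[n],proj(n,P)) for n in H)
    b=None
    for dy in(-1.2,0,1.2):
        s=np.array([g[0]*100,g[1]*100,dy,.6,2.1,1.]);d=np.diag([.6,.6,.8,.4,.4,-.08])
        r=minimize(cost,s,method="Nelder-Mead",options=dict(initial_simplex=np.vstack([s,s+d]),maxiter=1500,xatol=1e-3,fatol=1e-5))
        r=minimize(cost,r.x,method="Nelder-Mead",options=dict(initial_simplex=np.vstack([r.x,r.x+d*.5]),maxiter=1500,xatol=1e-3,fatol=1e-5))
        if b is None or r.fun<b.fun:b=r
    p=b.x;print(k,"x %.4f y %.4f yaw %.3f z %.4f h %.4f scale %.3f err %.3f"%(p[0]/100,p[1]/100,p[2]/10,p[3]/100,p[4]/100,p[5],b.fun))
E
python3 m2.py
```

```text
hex_gold x 0.6586 y -0.0833 yaw 0.002 z 0.0038 h 0.0268 scale 0.963 err 0.169
hex_orange x 0.5992 y -0.1503 yaw -0.157 z 0.0067 h 0.0211 scale 0.997 err 0.159
sq_green x 0.6552 y -0.1505 yaw -0.027 z 0.0036 h 0.0247 scale 0.888 err 0.184
sq_pink x 0.5991 y -0.0105 yaw 0.140 z 0.0060 h 0.0200 scale 0.930 err 0.216
hex_flakes x 0.6004 y -0.0845 yaw 0.172 z 0.0050 h 0.0241 scale 0.967 err 0.166
sq_nibs x 0.6567 y 0.0527 yaw -0.047 z 0.0078 h 0.0196 scale 0.913 err 0.197
sq_hazel x 0.6591 y -0.0110 yaw 0.147 z 0.0075 h 0.0176 scale 0.946 err 0.196
sq_white x 0.6020 y 0.0550 yaw 0.154 z 0.0130 h 0.0079 scale 0.973 err 0.230
```

Free fits confirm the undersides sit about 5.5 mm up and the chocolates are about 20–23 mm high, with squares slightly bevelled. Positions agree within about 2 mm. Next I write helpers, check reachability and probe the platter floor height by touch.

```bash
cat > h.py <<'E'
import numpy as np
from cell import ctrl, eyes
TIP=.014; HI=.10
CH=dict(gold=(.6585,-.0835,0.0),orange=(.5992,-.1503,-.143),white=(.6025,.0550,.165),green=(.6550,-.1508,-.03),pink=(.5990,-.0112,.16))
TEAL=(.4100,.1576,.122); KRAFT=(.4320,-.2180,.155)
def ori(a): c,s=np.cos(a),np.sin(a); return np.array([[-s,c,0],[c,s,0],[0,0,-1.]])
def pick_a(p,a,ref=None):
    """half-turn choice with the smallest joint change"""
    q0=np.array(ctrl.read_state()["joints"]) if ref is None else ref
    c=[(np.abs(np.array(q)-q0).max(),x,q) for x in(a,a+np.pi,a-np.pi) if (q:=ctrl.inverse_kinematics(p,ori(x))) is not None]
    if not c: raise ValueError(f"no IK {p} {a}")
    return min(c,key=lambda t:t[0])
def inbox(B,y,x=0): c,s=np.cos(B[2]),np.sin(B[2]); return np.array([B[0]+c*x-s*y,B[1]+s*x+c*y])
def go(xy,z,a): ctrl.reach([xy[0],xy[1],z],ori(a))
def down(xy,z,a,speed=.1): ctrl.move_straight([xy[0],xy[1],z],ori(a),speed=speed)
def fz(): return ctrl.read_state()["wrist_force"][2]
def tip(): return ctrl.read_state()["eef_pos"][2]-TIP
def touch(xy,z,a,zmin,df=2.,step=.001):
    """step down until the wrist force changes by df; returns (commanded z, tip z, force change)"""
    ctrl.pause(.15); f0=fz()
    while z>zmin:
        z-=step; down(xy,z,a,.02); f=fz()-f0
        if abs(f)>df: break
    return z,tip(),f
def grip_open(mm): ctrl.command_gripper(mm/87)
E
cat > plan.py <<'E'
from h import *
r=np.radians
# name: (grip angle on platter, place xy, grip angle in box)
b,k=TEAL[2],KRAFT[2]
JOBS={"gold":(CH["gold"][2]+r(30),inbox(TEAL,-28.5e-3-.0205),b+r(30)),
"orange":(CH["orange"][2]-r(30),inbox(TEAL,-28.5e-3+.0205),b-r(30)),
"white":(CH["white"][2]+r(90),inbox(TEAL,.0505),b+r(90)),
"green":(CH["green"][2]+r(90),inbox(KRAFT,-.0295),k+r(90)),
"pink":(CH["pink"][2]+r(90),inbox(KRAFT,.0295),k+r(90))}
E
python3 - <<'E'
from plan import *
for n,(a,p,pa) in JOBS.items():
    for xy,an in((CH[n][:2],a),(p,pa)):
        for z in(HI,.03):
            try: d,x,q=pick_a([*xy,z],an); print(n,z,round(np.degrees(x)),np.round(q,2),round(np.hypot(*xy),3))
            except ValueError as e: print(e)
ctrl.command_gripper(0)
xy=(.629,-.0485); _,a,_=pick_a([*xy,HI],0.)
go(xy,HI,a); down(xy,.030,a)
print("before",ctrl.read_state()["eef_pos"],ctrl.read_state()["wrist_force"])
print("touch",touch(xy,.030,a,.012)); print(ctrl.read_state()["wrist_force"])
down(xy,HI,a,.15); print(ctrl.read_state()["time"])
E
```

```text
gold 0.1 30 [-0.28  0.63  0.51  1.71 -0.37  0.9   0.9 ] 0.664
gold 0.03 30 [-0.21  0.7   0.4   1.74 -0.37  0.77  0.89] 0.664
gold 0.1 37 [-0.63  0.27  0.32  2.24 -0.14  0.65  0.44] 0.43
gold 0.03 37 [-0.54  0.41  0.22  2.28 -0.2   0.47  0.49] 0.43
orange 0.1 -38 [-0.4   0.66  0.83  1.84 -0.6   0.92  0.05] 0.618
orange 0.03 -38 [-0.24  0.69  0.6   1.86 -0.55  0.76 -0.01] 0.618
orange 0.1 -23 [-0.82  0.29  0.44  2.23 -0.2   0.66 -0.64] 0.437
orange 0.03 -23 [-0.73  0.43  0.34  2.27 -0.31  0.48 -0.54] 0.437
white 0.1 -81 [-0.61  0.57  0.62  1.86 -0.43  0.85 -1.18] 0.605
white 0.03 -81 [-0.56  0.67  0.56  1.89 -0.52  0.73 -1.11] 0.605
white 0.1 97 [-0.61  0.3   0.05  2.18 -0.03  0.67  1.15] 0.454
white 0.03 97 [-0.58  0.43  0.01  2.22 -0.01  0.49  1.13] 0.454
green 0.1 -92 [-0.34  0.72  0.77  1.7  -0.59  0.98 -0.95] 0.672
green 0.03 268 [-0.26  0.77  0.63  1.73 -0.58  0.84 -0.96] 0.672
green 0.1 279 [-0.27  0.51  0.92  2.11 -0.57  0.79 -0.41] 0.502
green 0.03 279 [-0.24  0.67  0.91  2.15 -0.83  0.73 -0.18] 0.502
pink 0.1 -81 [-0.53  0.57  0.67  1.88 -0.46  0.85 -1.04] 0.599
pink 0.03 279 [-0.48  0.67  0.6   1.91 -0.55  0.73 -0.97] 0.599
pink 0.1 -81 [-0.22  0.37  0.68  2.18 -0.36  0.7  -0.72] 0.467
pink 0.03 279 [-0.15  0.51  0.6   2.21 -0.54  0.56 -0.55] 0.467
before [ 0.62949549 -0.04871865  0.03041263] [-0.91185341 -0.38768533 -0.36474883]
touch (0.01999999999999999, np.float64(0.006501874983997949), np.float64(4.794530113997811))
[-1.83294441  0.81698596  4.78631757]
8.6917
```

The platter floor is at z ≈ 0.006, agreeing with vision, and every pose is reachable. Gold goes first.

```bash
cat >> h.py <<'E'
GT=.0335   # TCP height of the grasp on the platter (tip 13.5 mm above underside)
def do(n,JOBS,wide=46,rel=43):
    a,p,pa=JOBS[n]; c=CH[n][:2]
    _,a,_=pick_a([*c,HI],a); grip_open(wide)
    go(c,HI,a); down(c,GT,a); ctrl.command_gripper(0); s=ctrl.read_state()
    print(n,"grip mm",round(s["opening"]*87,1),"F",s["finger_force"],"tip",round(tip(),4))
    down(c,HI,a,.15)
    _,pa,_=pick_a([*p,HI],pa) if n[0] in"wgp" and n!="gold" else (0,min((pa+np.pi*k for k in(-1,0,1)),key=lambda t:abs(t-a)),0)
    go(p,HI,pa); s=ctrl.read_state(); print(" held mm",round(s["opening"]*87,1))
    down(p,.036,pa); print(" touch",touch(p,.036,pa,.0275,1.2), "pos",np.round(ctrl.read_state()["eef_pos"],4))
    grip_open(rel); down(p,HI,pa,.15); print(" t",ctrl.read_state()["time"])
E
python3 - <<'E'
from plan import *
do("gold",JOBS)
import cv2
for n in("top","scene"):
    cv2.imwrite(f"{n}1raw.png",eyes.capture(n))
t=cv2.imread("top1raw.png")[225:285,115:215]; s=cv2.imread("scene1raw.png")[90:190,195:325]
t=cv2.resize(t,(800,480),interpolation=2); cv2.imwrite("pics/t1.png",t); cv2.imwrite("pics/s1.png",cv2.resize(s,(780,600),interpolation=2))
E
```

```text
gold grip mm 33.3 F 29.988936304289382 tip 0.0202
 held mm 33.7
 touch (0.030999999999999993, np.float64(0.017139586008459745), np.float64(2.2818681651914927)) pos [0.4161 0.109  0.0311]
 t 16.5417
```

View pics/s1.png

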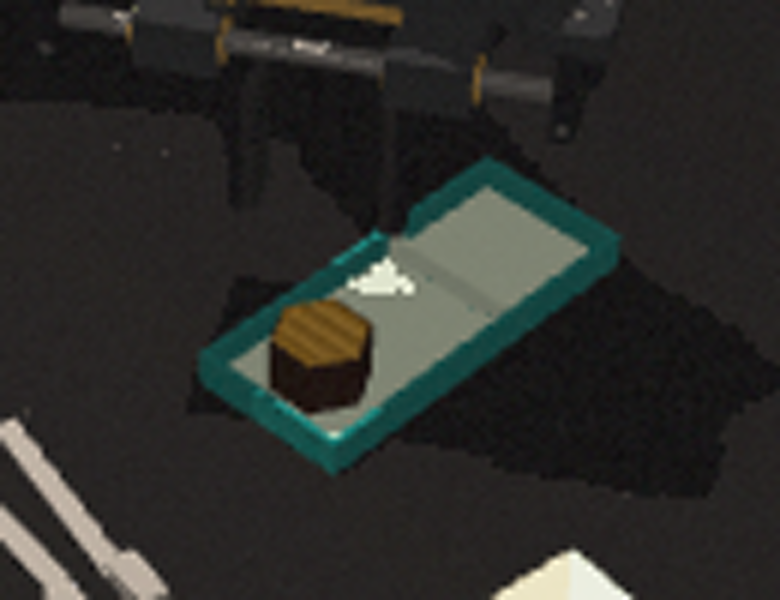

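Gold sits flat in the large compartment, at crop pixel (320,355), near its end. Next orange, then the squeeze.

```bash
python3 - <<'E'
from plan import *
import cv2
do("orange",JOBS)
# squeeze the pair together along the box's length
m=inbox(TEAL,-28.5e-3); _,a,_=pick_a([*m,HI],TEAL[2]+np.pi/2)
go(m,HI,a)
cv2.imwrite("pics/s2a.png",cv2.resize(eyes.capture("scene")[90:190,195:325],(780,600),interpolation=2))
grip_open(87); down(m,.0315,a); print("f",ctrl.read_state()["wrist_force"],"tip",tip())
ctrl.command_gripper(0); s=ctrl.read_state(); print("squeezed mm",s["opening"]*87,s["finger_force"],s["wrist_force"])
ctrl.pause(.3); grip_open(80); down(m,HI,a,.15)
go((.5,-.25),.2,a); 
cv2.imwrite("top2raw.png",eyes.capture("top")); cv2.imwrite("scene2raw.png",eyes.capture("scene")); print(ctrl.read_state()["time"])
A=cv2.resize(cv2.imread("top2raw.png")[230:280,120:205],(800,470),interpolation=2); cv2.imwrite("pics/t2.png",A)
cv2.imwrite("pics/s2.png",cv2.resize(cv2.imread("scene2raw.png")[105:180,220:310],(720,600),interpolation=2))
E
```

```text
orange grip mm 33.6 F 30.000750253675506 tip 0.0201
 held mm 33.6
 touch (0.033999999999999996, np.float64(0.019958039500246633), np.float64(-1.2967067476199552)) pos [0.4109 0.1497 0.034 ]
 t 23.8917
f [0.14643956 0.45787533 0.11213042] tip 0.017766641180292655
squeezed mm 67.42024335547282 29.982648065926192 [-1.33193974  0.44170856  6.24533051]
30.1083
```

View pics/t2.png

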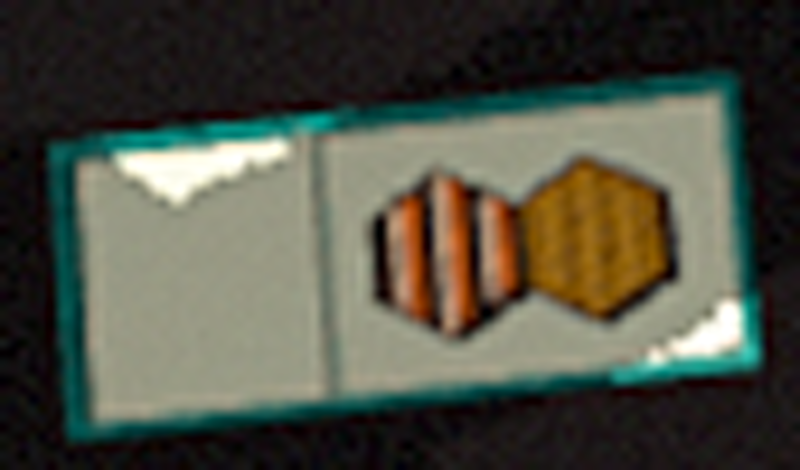

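View pics/s2.png

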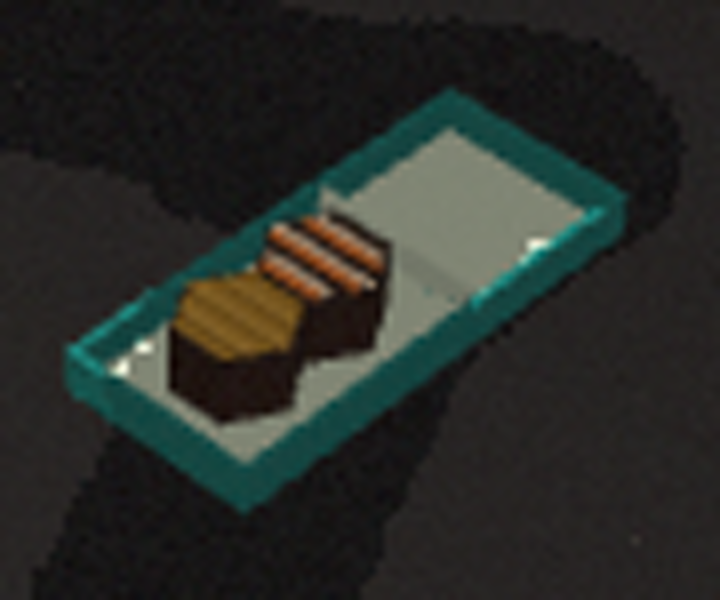

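The pair is flush: the gripper measured 67.4 mm across two hexes (2 × 34 nominal), and the flats meet squarely at crop pixel (525,245). The orange touch, however, was a false trigger with negative force, so orange was released about 3 mm up. I'm changing the test to upward force only, near the expected height.

```bash
sed -i 's/if abs(f)>df: break/if f>df and z<.0325: break/; s/z-=step; down(xy,z,a,.02); f=fz()-f0/z-=step; down(xy,z,a,.02); ctrl.pause(.1); f=fz()-f0/' h.py; python3 - <<'E'
from plan import *
import cv2
do("white",JOBS); do("green",JOBS)
cv2.imwrite("top3raw.png",eyes.capture("top")); cv2.imwrite("scene3raw.png",eyes.capture("scene"))
cv2.imwrite("pics/s3.png",cv2.resize(cv2.imread("scene3raw.png")[100:310,65:340],(786,600),interpolation=2))
E
```

```text
white grip mm 31.7 F 29.99832272529602 tip 0.02
 held mm 31.3
 touch (0.029999999999999992, np.float64(0.016913743265048395), np.float64(15.275320384103937)) pos [0.4039 0.2077 0.0309]
 t 39.2667
green grip mm 32.0 F 29.867411255836487 tip 0.0201
 held mm 31.9
 touch (0.029999999999999992, np.float64(0.01699782780536334), np.float64(13.124282181342467)) pos [ 0.4367 -0.2473  0.031 ]
 t 48.2083
```

View pics/s3.png

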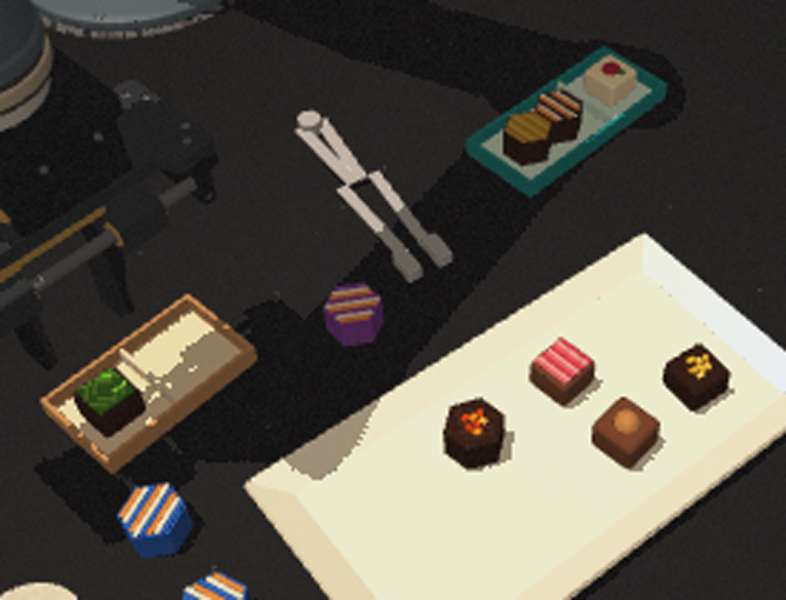

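White sits flat in the small compartment at (611,80), green flat in kraft at (112,400). Pink goes last, then the final look.

```bash
python3 - <<'E'
from plan import *
import cv2
do("pink",JOBS)
go((.5,0.0),.25,JOBS["pink"][2]-np.pi)
ctrl.goto_joints([-1.284,0.469,-0.049,1.532,0.024,1.141,-0.082])
t=eyes.capture("top"); cv2.imwrite("top4raw.png",t)
a=cv2.resize(t[225:285,115:215],(500,300),interpolation=2); b=cv2.resize(t[215:280,290:375],(300,300)[::1],interpolation=2)
c=cv2.resize(t[115:210,180:340],(500,297),interpolation=2)
out=np.zeros((600,800,3),np.uint8); out[:300,:500]=a; out[:300,500:]=b; out[300:597,:500]=c
cv2.imwrite("pics/t4.png",out); print(ctrl.read_state()["time"])
E
```

```text
pink grip mm 31.6 F 29.97194766998291 tip 0.02
 held mm 31.4
 touch (0.029999999999999992, np.float64(0.016924791441057567), np.float64(13.985468275626488)) pos [ 0.4275 -0.1889  0.0309]
 t 56.7833
60.325
```

View pics/t4.png

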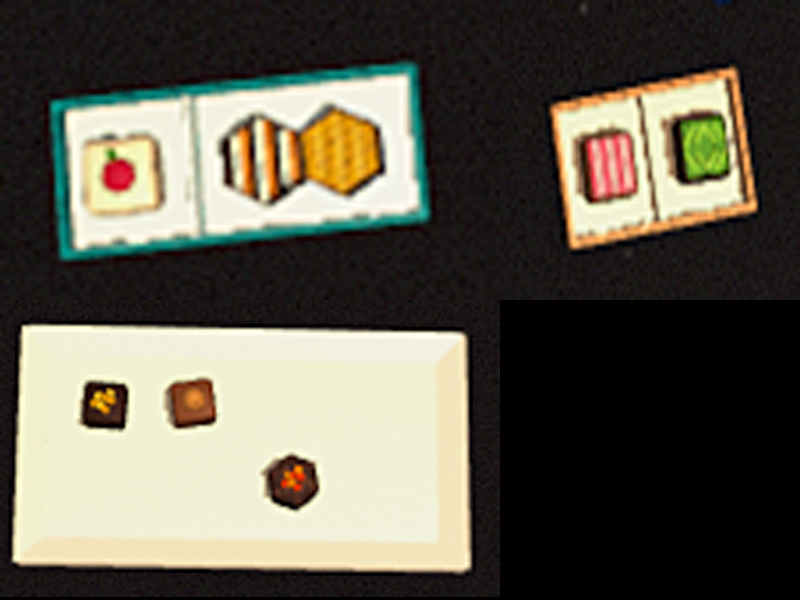

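The final view shows everything in place: the hex pair flush at (302,152), white at (120,175), pink at (610,165) and green at (700,148). The other three chocolates have not moved on the platter.

```bash
python3 -c "
from cell import ctrl
print(ctrl.hand_in())"
```

```text
the job is handed in; nothing more can be done
None
```

The job is handed in at about 60 s: both boxes are filled as asked, the two hexagons sit flat to flat and the other three chocolates have not moved, but a false touch reading made me release the orange hexagon about 3 mm above the box floor, which may be judged a drop.

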